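# Take a finished knob off the bayonet chuck

### The job

The carved wooden knob on the bench chuck is finished. Push the chuck's release button down fully home, where it stays; turn the arbor that carries the knob counter-clockwise (seen from above), an eighth to a quarter of a turn, until you feel it meet its stop; lift it straight off and park it upright in the empty bore of the arbor rack, fully home, and let go. Do it gently: do not force the button, the arbor or the rack, least of all at the stop or while lifting, and leave the other things where they lie.

Things in the scene. Friction and masses are not known exactly. Their poses are not given: they have to be found in the camera images.
- chuck: Bench chuck fixed to the bench: round dark foot 136 mm across, 10 mm high; grey drum 88 mm across up to 40 mm; on it a steel bayonet ring. Origin: on the chuck's axis at bench height, z up; x is the line of the arbor's two lugs while locked. The release button stands beside the ring, 58 mm from the axis, 28 degrees counter-clockwise from +x.
- chuck_top (a point): Centre of the top of the bayonet ring, 53 mm above the bench; ring 92 mm across, its two claws reach inward to 26 mm from the axis. The ring is clamped at an angle that differs from chuck to chuck and is not measured (this frame is the drum's): the stop comes after 45 to 90 degrees of turn from locked. Only in the last 3 degrees before the stop are the lugs clear of the claws; lifted sooner they hook.
- chuck_seat (a point): Point on the chuck's axis where the arbor's origin is while the arbor is locked, 42.5 mm above the bench. Four sprung pads press the flange up against the claws with about 6 N, so the turn rubs all the way, at up to 0.3 N m; the stop is felt as a steep rise above that and should bear no more than 0.7 N m. Once the lugs are clear of the claws the pads raise the arbor 1.5 mm.
- button_top (a point): Centre of the top of the release button, a dark steel cap 18 mm across that moves straight down, 62 mm above the bench when up, 56 mm when down. Its lock pin blocks the arbor's lug until it is down.
- release_button (a joint): Travel of the release button in m: 0 up (locked), 0.006 fully down. It has no return spring: a friction brake lets it slide at about 4 N and holds it wherever it is left, so it has to be pushed right to its end.
- arbor_flats (a point): On the axis of the arbor (metal, 0.27 kg with the wooden knob on it), 34 mm above its origin, where to grip: an aluminium collar 50 mm across with two parallel flats 40 mm apart, 30 mm wide, facing +y and -y of this frame; z is up the axis. The flats reach from 22 mm below this point to 10 mm above it; the knob, 38 mm across, stands on the collar and ends 49 mm above this point.
- arbor: The arbor, the metal part that carries the carved knob. Origin: centre of the underside of its flange (48 mm across, 5 mm thick; two lugs 21 mm wide reach 32 mm from the axis along +x and -x of this frame). Below it a pilot 20 mm across and 14 mm long with a chamfered end sits in a bore of the chuck with 1 mm to spare all round: the arbor must rise 14 mm to be out.
- rack_bore (a point): Centre of the mouth of the empty bore in the arbor rack, 28 mm above the bench: 23 mm across with a 2 mm chamfer, 18 mm deep. The arbor is home when its flange lies on the rack, the arbor's origin at this point; any yaw will do. x is along the rack.
- rack: Arbor rack: wooden block 190 x 84 x 28 mm, fixed, x along its length. Origin: centre of its underside. Its empty bore is 47.5 mm along -x; the one 47.5 mm along +x holds a spare arbor with a plain blank, which ends 111 mm above the bench.
- dust_brush: Flat brush with wooden handle lying on the bench, 39 x 188 x 11 mm. Origin: centre of its underside.
- sanding_block: Sanding block, 64 x 108 x 30 mm, lying on the bench. Origin: centre of its underside.
- masking_tape: Roll of masking tape lying flat, 104 mm across, 25 mm high. Origin: centre of its underside.

How it is judged:
On the way, in this order (a step that is already met when the one before it is completed fails the run):
1. the release button is down (value of joint release_button above 0.0045 m), for 0.2 s.
2. the arbor, still in the chuck, is turned out of its locked position (angle between the x axis of arbor and the x axis of chuck, either way round above 0.68 rad and distance between arbor and chuck_seat below 0.006 m), for 0.1 s.
3. the arbor is lifted clear of the chuck (z of arbor in the frame of chuck_seat above 0.02 m), for 0.1 s.
At the end, for the whole second after the job is handed in: The arbor stands in the empty bore of the rack, its axis within 3 mm of the bore's, its flange within 2.5 mm of the rack's top, upright within 0.05 rad, let go; the release button is still down (horizontal distance between arbor and rack_bore below 0.003 m and z of arbor in the frame of rack_bore between -0.003 and 0.0025 m and angle between arbor_flats's own z axis and vertical below 0.05 rad and value of joint release_button above 0.0045 m and contact force between the fingers and anything else below 0.2 N); the robot touches nothing.
It fails at once if the fingers press on the chuck or its button with more than 30 N (contact force between the fingers and chuck above 30 N).
It fails at once if the arbor is forced in the chuck: their contacts, 16 N in all from the sprung pads alone, add up to more than 55 N (about 1 N m at the stop) (contact force between arbor and chuck above 55 N).
It fails at once if the rack is loaded with more than 60 N (contact force between anything else and rack above 60 N).
It fails at once if the brush, the sanding block or the tape is moved by more than 15 mm (distance of any of dust_brush, sanding_block, masking_tape from where it was at the start of the episode above 0.015 m).
It also fails if it takes over 72 s, if anything falls off the work surface, if the arm or the gripper's body presses on something with over 40 N, if the wrist force passes 120 N, or if a joint passes its speed limit or range.

### The arm

A 6-joint arm with a two-finger parallel gripper is mounted at the origin on a cart in front of the work surface, level with it; the furniture and walls round the work are solid. World frame = base frame: x ahead of the robot, y to its left, z up, the work surface at z = 0. Lengths are in m, angles in rad, forces in N, time in s.
With the tool pointing down it reaches from about 0.3 to 0.875 m from the base axis. Payload 6.4 kg.
Tool frame: the origin (TCP) lies midway between the tips of the shut fingers; the grasp point (between the pads) lies 19 mm behind it (ctrl.hold_point_z is the distance from the TCP to the grasp point, in m); z points along the fingers, y is the line along which they close (so a half turn about z gives the same grasp; the last joint's range is limited). The gripper opens to 85 mm and grips with 20 to 120 N. Pads are 22 mm wide; open, the fingers measure 114 mm over their backs; the gripper's body (76 mm by 85 mm) begins 54 mm behind the grasp point. The pads swing forward as they close: fully open they stand 13 mm farther back than shut.
Start: joints at [1.121, 0.181, 1.607, -0, 1.354, -0.206], TCP at [0.139, 0.558, 0.231] pointing down, gripper open.
Joint ranges: [-2.99, 2.99], [-0.89, 2.07], [0.3, 2.58], [-1.14, 4.28], [0, 2.63], [-3.12, 3.12]. Speed limits (rad/s): [2.57, 2.57, 3.01, 3.14, 3.14, 3.14].

### API

Orientations are given as a unit quaternion [w, x, y, z].
In Python, from bench import ctrl gives the robot as it stands.
- The arm moves only by the tool carry_out, never from a script. Its argument "plan" is text: rows parted by semicolons, each of 6 numbers parted by spaces: the shift along the tool's x, y, z as a fraction of full scale, then the turn, a rotation vector about the tool's x, y, z as a fraction of full scale. A call has exactly 8 rows; each row shifts and turns the commanded pose from where the row before left it, along the tool's axes as they then stand; what a row does not reach is not made up. Full scale, the value 1, is 40 mm for a shift and 0.1 rad for a turn. A row lasts 1/12 s, in which the tool goes at most 41.7 mm and 7.16 degrees, less where a joint would pass 70% of its speed; a pose out of reach is approached as far as the arm can. A call with a number of a shift or a turn outside -1 to 1 is refused whole. A call with a gripper value outside its range is refused whole. "claw" is the gripper's target within -1 to 1 (shut at 1, half-way at 0, fully open at -1), set as the call begins (left out, the last holds). The fingers move at their own pace and stop on an object; the grip force is fixed at half the most. Time passes only in rows, so rows that do not move let the fingers close, or fill a call up. It gives the time, the measured TCP pose, the force, the opening and the grip force at its end, in the units of the state.
- ctrl.get_obs(): the state, without advancing time (a new reading comes with each control period).
- ctrl.camera(name): name is "scene" or "top"; returns a dict with "pixels" (480x640x3 uint8, red, green, blue), "mtx" (3x3 intrinsics, pixels), "k1" (the pictures are not rectified: a ray, as slopes to the right and down, at radius r is drawn at 1 + k1 r^2 times it, then the intrinsics apply), "R" (3x3) and "t" (3): a world point X has camera coordinates R X + t. Camera axes: x right, y down, z forward; pixel columns grow to the right and rows downward; lengths in m; the calibration is good to about 2 mm. A picture is of the moment at which its call begins. There is no depth.
- ctrl.hand_in(): hands the job in; it is judged then, once.
The state is a dict: "time_s": time; "q": joint angles; "dq": joint speeds; "joint_efforts": joint torques, N m; "eef_pos": TCP position; "eef_rot": TCP orientation; "wrist_force": force on the tool from outside, world axes, zero at the start; "torque": the same for the moment, N m; "opening": opening from 0.0 (shut) to 1.0 (fully open); "grasp_force": force on a finger pad.
Only numpy, scipy, OpenCV 4.12 (cv2) and the standard library are available. Lean on these libraries where they do the work, as an engineer would, in place of code of your own. Each camera call takes 0.05 s, during which the arm holds its last target. There are 200 camera calls.

## Working session

There is one attempt and no reset: what is moved stays moved. The work goes in short steps, Python scripts to look and compute and a tool call to move; the robot and the scene stay as the last step left them, time stands still between calls to the robot, and variables do not carry over. Pictures are saved under pics/ and viewed, at most 10 in all, crops included, and the job is handed in when it is done.

Besides the shell and the picture viewer there is one more tool, called after ">>>" in YAML: its name, and indented under it one key for each argument. carry_out: Moves the arm, as the interface text tells. Shift numbers are shares of 40 mm and turn numbers shares of 0.1 rad, none past 1 either way. Its arguments: {"type":"object","properties":{"plan":{"type":"string"},"claw":{"type":"number"}},"required":["plan"]}

```bash
mkdir -p pics; ls
cat > h.py <<'E'
import numpy as np, cv2
from bench import ctrl
def ray(c,u,v):
    m=np.array(c['mtx']);k=c['k1']
    d=np.array([(u-m[0,2])/m[0,0],(v-m[1,2])/m[1,1]]);s=d.copy()
    for _ in range(20): s=d/(1+k*(s@s))
    R=np.array(c['R']);o=-R.T@np.array(c['t'])
    return o,R.T@np.array([s[0],s[1],1])
def onz(c,u,v,z):
    o,d=ray(c,u,v);return o+d*(z-o[2])/d[2]
def proj(c,X):
    p=np.array(c['R'])@np.array(X)+np.array(c['t']);s=p[:2]/p[2];s=s*(1+c['k1']*(s@s));m=np.array(c['mtx'])
    return np.array([m[0,0]*s[0]+m[0,2],m[1,1]*s[1]+m[1,2]])
def snap(n,f):
    c=ctrl.camera(n);cv2.imwrite('pics/'+f,c['pixels'][:,:,::-1]);return c
E
python3 - <<'E'
from h import *
import pickle
for n in('scene','top'):
    c=snap(n,n+'0.png');pickle.dump(c,open(n+'0.pkl','wb'));print(n,np.round(-np.array(c['R']).T@c['t'],3),np.round(c['R'],3).tolist(),np.round(c['mtx'],0).tolist(),c['k1'])
print(ctrl.get_obs(),ctrl.hold_point_z)
E
```

```text
pics
scene [0.233 0.581 0.789] [[-0.847, -0.531, 0.009], [-0.412, 0.648, -0.641], [0.334, -0.546, -0.768]] [[445.0, 0.0, 320.0], [0.0, 445.0, 239.0], [0.0, 0.0, 1.0]] -0.06451809642603244
top [0.382 0.092 1.043] [[0.0, -1.0, 0.022], [-0.986, -0.004, -0.169], [0.169, -0.021, -0.985]] [[606.0, 0.0, 318.0], [0.0, 606.0, 249.0], [0.0, 0.0, 1.0]] -0.03329911542971941
{'time_s': 0.1, 'q': array([ 1.12072283e+00,  1.81466505e-01,  1.60789693e+00,  5.28838686e-06,
        1.35380951e+00, -2.06304231e-01]), 'dq': array([ 0.00040464, -0.00228231, -0.00217226, -0.00099418, -0.00072868,
        0.00021233]), 'joint_efforts': array([-2.46184190e-04, -4.45880055e+01, -3.52235091e+01, -3.09049310e-04,
        4.15016271e-03,  1.80548551e-05]), 'eef_pos': array([0.13854774, 0.55755044, 0.23047974]), 'eef_rot': array([-2.57130194e-04,  1.21583602e-01,  9.92580880e-01, -7.47139586e-04]), 'wrist_force': array([-0.39784862,  0.18564733, -0.39973471]), 'torque': array([-0.00399864,  0.00205133, -0.010431  ]), 'grasp_force': 0.0, 'opening': 1.0013389548838294} 0.0187
```

View pics/scene0.png

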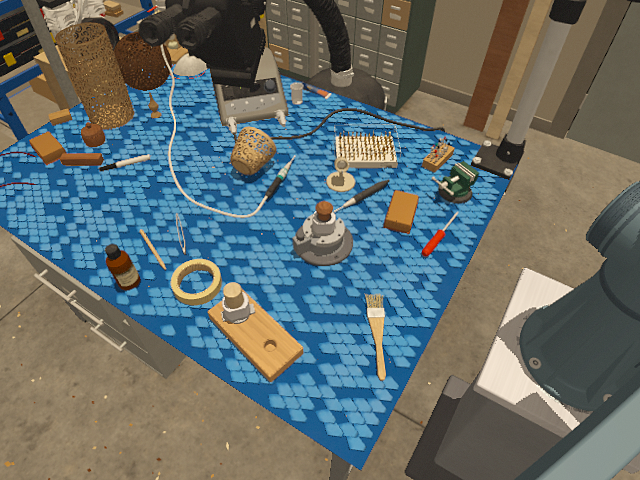

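View pics/top0.png

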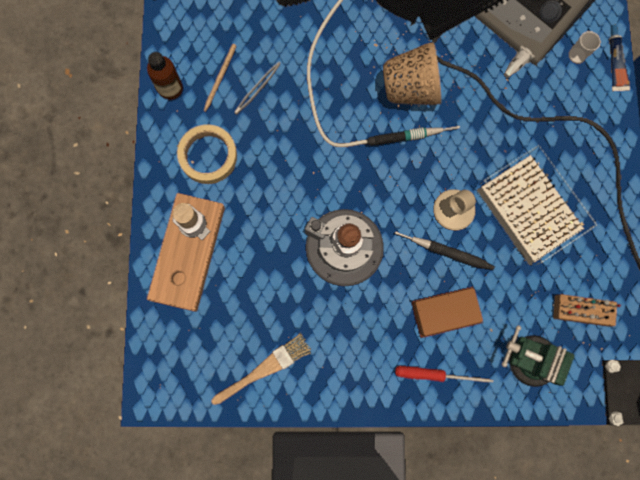

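The scene view shows the chuck at about (324,240), the rack at (255,335) with its empty bore at (270,345), and the brush at (377,330). In the top view the chuck is at (346,245), the button near (314,227), the rack bore at (178,278), and the tape at (207,153). I'll zoom in on these.

Run:
```python
from h import *
import pickle
t=cv2.imread('pics/top0.png');s=cv2.imread('pics/scene0.png')
def z(i,u,v,w,h,k): return cv2.resize(i[v:v+h,u:u+w],None,fx=k,fy=k,interpolation=cv2.INTER_CUBIC)
a=np.hstack([z(t,300,203,100,75,4),z(s,280,190,100,75,4)])
b=np.hstack([z(t,130,190,100,75,4)*0+z(t,135,240,100,75,4),z(s,220,310,100,75,4)])
cv2.imwrite('pics/z0.png',np.vstack([a,b]))
```

```text
(no output)
```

View pics/z0.png

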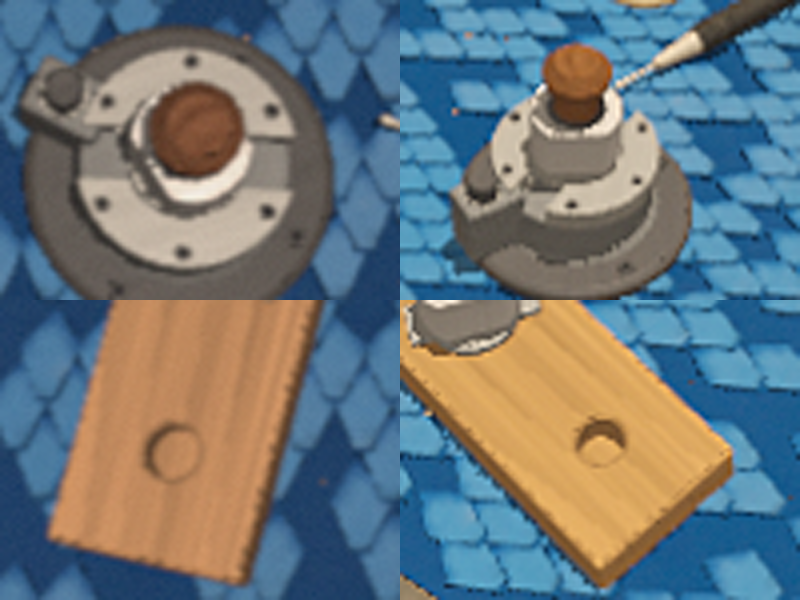

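The zoom shows the following:
- **Button cap:** top view (316.5,224.5), scene view (300.5,236.2).
- **Ring centre:** from opposite bolt pairs, top view (346.7,242.1), scene view (323.8,227.2).
- **Ring gaps:** they run roughly left to right in the top view.
- **Empty bore:** clear in both views.

Run:
```python
from h import *
import pickle
T=pickle.load(open('top0.pkl','rb'));S=pickle.load(open('scene0.pkl','rb'))
def tri(a,b):
    A=[];y=[]
    for c,p in((T,a),(S,b)):
        o,d=ray(c,*p);d/=np.linalg.norm(d);P=np.eye(3)-np.outer(d,d);A.append(P);y.append(P@o)
    return np.linalg.lstsq(np.vstack(A),np.hstack(y),rcond=None)[0]
for n,a,b,z in(('ring',(346.7,242.1),(323.8,227.2),.053),('btn',(316.5,224.5),(300.5,236.2),.062)):
    print(n,onz(T,*a,z),onz(S,*b,z),'tri',tri(a,b))
# bore mouth: dark ellipse outline in crops; rack top by colour
r=[onz(T,*a,.053)[:2] for a in((346.7,242.1),)][0];b=onz(T,316.5,224.5,.062)[:2]
d=b-r;print('btn dist',np.linalg.norm(d),'ang',np.degrees(np.arctan2(d[1],d[0])))
# gap edges in top zoom
for p in((80,140),(80,180),(290,138),(290,187)):
    q=onz(T,300+p[0]/4,203+p[1]/4,.053)[:2]-r;print('gap',p,np.linalg.norm(q),np.degrees(np.arctan2(q[1],q[0])))
# bore
for c,ctr,w in((T,(178.5,353-75.),(150,255,210,300)),(S,(270,345),(255,335,288,360))):
    hsv=cv2.cvtColor(c['pixels'],cv2.COLOR_RGB2HSV)
    x0,y0,x1,y1=w;print(np.round(ctr))
    g=c['pixels'][int(ctr[1]),x0:x1,0];print(g.tolist())
    g=c['pixels'][y0:y1,int(ctr[0]),0];print(g.tolist())
for c,n in((T,'T'),(S,'S')):
    hsv=cv2.cvtColor(c['pixels'],cv2.COLOR_RGB2HSV)
    m=cv2.inRange(hsv,(5,60,70),(28,255,255));m=cv2.morphologyEx(m,cv2.MORPH_OPEN,np.ones((3,3)))
    cs,_=cv2.findContours(m,cv2.RETR_EXTERNAL,cv2.CHAIN_APPROX_NONE)
    for k in cs:
        if cv2.contourArea(k)>2000: 
            bx=cv2.boxPoints(cv2.minAreaRect(k));print(n,cv2.contourArea(k),bx.round(1).tolist())
            print([onz(c,*p,.028)[:2].round(4).tolist() for p in bx])
```

```text
ring [0.56394888 0.02183935 0.053     ] [0.56436798 0.02392429 0.053     ] tri [0.56495426 0.02185625 0.05045261]
btn [0.59167844 0.07226805 0.062     ] [0.58884663 0.0792644  0.062     ] tri [0.5939224  0.07206941 0.05157948]
btn dist 0.057549826631387885 ang 61.194648306846446
gap (80, 140) 0.044922784759964654 81.37102685195032
gap (80, 180) 0.045562470710472154 102.85959586669357
gap (290, 138) 0.043869501528677864 -79.5129074234093
gap (290, 187) 0.04467846122903294 -106.55842082048845
[178. 278.]
[71, 78, 136, 190, 207, 206, 206, 202, 192, 184, 189, 192, 192, 192, 196, 199, 200, 202, 199, 186, 161, 121, 97, 141, 174, 180, 180, 183, 187, 192, 192, 193, 197, 196, 182, 172, 187, 197, 199, 196, 192, 192, 191, 190, 195, 198, 200, 198, 193, 194, 205, 199, 177, 131, 98, 90, 84, 83, 76, 68]
[193, 194, 192, 192, 192, 190, 192, 190, 193, 190, 191, 189, 191, 190, 188, 157, 117, 121, 172, 185, 184, 185, 186, 187, 189, 189, 193, 196, 193, 178, 155, 173, 179, 180, 180, 181, 180, 179, 184, 182, 185, 186, 188, 190, 191]
[270 345]
[222, 223, 222, 220, 215, 217, 221, 220, 195, 144, 112, 161, 215
[... 2068 characters left out ...]
0297], [1.4551, 0.1726]]
S 5980.0 [[49.0, 31.799999237060547], [146.0, 1.399999976158142], [182.8000030517578, 118.80000305175781], [85.80000305175781, 149.1999969482422]]
[[1.9963, -0.2811], [1.8709, -0.6702], [1.1407, -0.1317], [1.272, 0.112]]
S 31692.5 [[345.79998779296875, 478.3999938964844], [591.5999755859375, -17.5], [712.0, 42.099998474121094], [466.20001220703125, 538.0999755859375]]
[[0.2727, 0.4295], [0.3145, -2.0258], [-0.2256, -1.6965], [0.0804, 0.4083]]
S 14898.0 [[395.20001220703125, 114.19999694824219], [449.20001220703125, -37.099998474121094], [557.5, 1.600000023841858], [503.5, 152.8000030517578]]
[[0.6313, -0.4844], [0.9705, -1.8211], [0.4055, -1.6619], [0.3059, -0.4862]]
```

Run:
```python
from h import *
import pickle
T=pickle.load(open('top0.pkl','rb'));S=pickle.load(open('scene0.pkl','rb'))
print(onz(T,178.4,278,.028),onz(S,269.8,345.6,.028))
print('btn',onz(T,316.2,224.2,.062),onz(S,300.5,234.8,.062))
# rack predicted bore from rack fit (minAreaRect corners ~ top face)
k=np.array([[.4702,.3561],[.6573,.3151],[.6341,.229],[.4483,.2726]]);c=k.mean(0);u=(k[1]-k[0]);u/=np.linalg.norm(u);print('rack',c,np.degrees(np.arctan2(u[1],u[0])),c-.0475*u,c+.0475*u)
# collar flats check: project predicted collar/knob axis in both views
for z in(.0865,.1255):
    print(z,proj(T,[.564,.0225,z]),proj(S,[.564,.0225,z]))
```

```text
[0.50600734 0.30367247 0.028     ] [0.50613151 0.30830838 0.028     ]
btn [0.59218312 0.0727648  0.062     ] [0.59102235 0.07599613 0.062     ]
rack [0.552475 0.2932  ] -12.360090798612003 [0.50607597 0.30336761] [0.59887403 0.28303239]
0.0865 [347.72450646 238.30727389] [324.53963706 216.53210087]
0.1255 [349.50543194 233.59513713] [324.8569503  203.79467808]
```

```bash
cat > p.py <<'E'
import sys,numpy as np
from h import *
from scipy.spatial.transform import Rotation as R
# usage: p.py x y z yawdeg(of tool y) nrows
def plan(x,y,z,yaw,n):
    o=ctrl.get_obs();p=np.array(o['eef_pos']);q=o['eef_rot'];r=R.from_quat([*q[1:],q[0]])
    a=np.radians(yaw);Y=[np.cos(a),np.sin(a),0];Z=[0,0,-1];T=R.from_matrix(np.c_[np.cross(Y,Z),Y,Z])
    v=(r.inv()*T).as_rotvec();rows=[];r0=r;c=p.copy()
    for i in range(n):
        g=p+(np.array([x,y,z])-p)*(i+1)/n
        s=np.round(r.inv().apply(g-c)/.04,2);w=np.round(v/n/.1,2)
        c=c+r.apply(s*.04);r=r*R.from_rotvec(w*.1);rows.append(' '.join('%g'%(k+0) for k in [*s,*w]))
    for i in range(0,n,8): print('; '.join(rows[i:i+8]))
    print('pos',p.round(4),'yaw',np.degrees(np.arctan2(*r0.as_matrix()[[1,0],1])).round(2),'F',o['wrist_force'].round(2),'t',o['time_s'])
if __name__=='__main__':
    a=[float(k) for k in sys.argv[1:]];plan(*a[:4],int(a[4]))
E
python3 p.py .592 .073 .12 -29 24
```

```text
-0.58 -0.38 0.12 0 0 0.76; -0.61 -0.33 0.11 0 0 0.76; -0.63 -0.28 0.12 0 0 0.76; -0.65 -0.23 0.11 0 0 0.76; -0.66 -0.19 0.12 0 0 0.76; -0.68 -0.13 0.11 0 0 0.76; -0.69 -0.08 0.12 0 0 0.76; -0.69 -0.03 0.11 0 0 0.76
-0.69 0.02 0.12 0 0 0.76; -0.69 0.07 0.11 0 0 0.76; -0.68 0.13 0.12 0 0 0.76; -0.66 0.18 0.12 0 0 0.76; -0.66 0.23 0.11 0 0 0.76; -0.63 0.28 0.12 0 0 0.76; -0.61 0.32 0.11 0 0 0.76; -0.58 0.37 0.12 0 0 0.76
-0.56 0.42 0.11 0 0 0.76; -0.52 0.45 0.12 0 0 0.76; -0.48 0.49 0.11 0 0 0.76; -0.45 0.53 0.12 0 0 0.76; -0.4 0.56 0.11 0 0 0.76; -0.36 0.59 0.12 0 0 0.76; -0.32 0.62 0.12 0 0 0.76; -0.27 0.63 0.11 0 0 0.76
pos [0.1385 0.5576 0.2305] yaw 76.03 F [-0.4   0.19 -0.4 ] t 0.1
```

>>> carry_out:
  plan: "-0.58 -0.38 0.12 0 0 0.76; -0.61 -0.33 0.11 0 0 0.76; -0.63 -0.28 0.12 0 0 0.76; -0.65 -0.23 0.11 0 0 0.76; -0.66 -0.19 0.12 0 0 0.76; -0.68 -0.13 0.11 0 0 0.76; -0.69 -0.08 0.12 0 0 0.76; -0.69 -0.03 0.11 0 0 0.76"
  claw: 1

```text
time_s: 0.77
eef_pos: [0.2905, 0.3954, 0.1939]
eef_rot: [-0.0, 0.415, 0.91, -0.0]
wrist_force: [0.4, -0.1, 0.2]
opening: -0.001
grasp_force: 0.0
```

>>> carry_out:
  plan: "-0.69 0.02 0.12 0 0 0.76; -0.69 0.07 0.11 0 0 0.76; -0.68 0.13 0.12 0 0 0.76; -0.66 0.18 0.12 0 0 0.76; -0.66 0.23 0.11 0 0 0.76; -0.63 0.28 0.12 0 0 0.76; -0.61 0.32 0.11 0 0 0.76; -0.58 0.37 0.12 0 0 0.76"

```text
time_s: 1.43
eef_pos: [0.4415, 0.234, 0.1568]
eef_rot: [-0.0, 0.668, 0.744, -0.0]
wrist_force: [-0.6, 0.1, -0.2]
opening: 0.001
grasp_force: 0.0
```

>>> carry_out:
  plan: "-0.56 0.42 0.11 0 0 0.76; -0.52 0.45 0.12 0 0 0.76; -0.48 0.49 0.11 0 0 0.76; -0.45 0.53 0.12 0 0 0.76; -0.4 0.56 0.11 0 0 0.76; -0.36 0.59 0.12 0 0 0.76; -0.32 0.62 0.12 0 0 0.76; -0.27 0.63 0.11 0 0 0.76"

```text
time_s: 2.1
eef_pos: [0.5925, 0.0724, 0.1197]
eef_rot: [-0.0, 0.86, 0.51, -0.0]
wrist_force: [-0.1, 0.4, 0.5]
opening: 0.002
grasp_force: 0.0
```

```bash
python3 p.py .592 .073 .068 -29 8
```

```text
0 0 0.16 0 0 0.01; 0 0 0.16 0 0 0.01; 0 -0.01 0.16 0 0 0.01; 0 0 0.17 0 0 0.01; 0 0 0.16 0 0 0.01; 0.01 0 0.16 0 0 0.01; 0 -0.01 0.16 0 0 0.01; 0 0 0.16 0 0 0.01
pos [0.5925 0.0724 0.1197] yaw -28.7 F [-0.1   0.4   0.51] t 2.1
```

>>> carry_out:
  plan: "0 0 0.16 0 0 0; 0 0 0.16 0 0 0; 0 0 0.16 0 0 0; 0 0 0.16 0 0 0; 0 0 0.16 0 0 0; 0 0 0.16 0 0 0; 0 0 0.16 0 0 0; 0 0 0.14 0 0 0"

```text
time_s: 2.77
eef_pos: [0.5918, 0.074, 0.0694]
eef_rot: [-0.0, 0.859, 0.512, -0.0]
wrist_force: [-0.1, -0.4, 0.3]
opening: 0.004
grasp_force: 0.0
```

Run:
```python
from h import *
t=snap('top','t1.png');s=snap('scene','s1.png')
f=lambda c,u,v:cv2.resize(c['pixels'][v:v+75,u:u+100,::-1],None,fx=4,fy=4,interpolation=cv2.INTER_CUBIC)
cv2.imwrite('pics/z1.png',np.hstack([f(t,280,190),f(s,260,190)]))
o=ctrl.get_obs();print(o['eef_pos'],o['wrist_force'])
```

```text
[0.59118152 0.07382423 0.06883087] [ 0.58705456  0.64535801 -0.13692816]
```

View pics/z1.png

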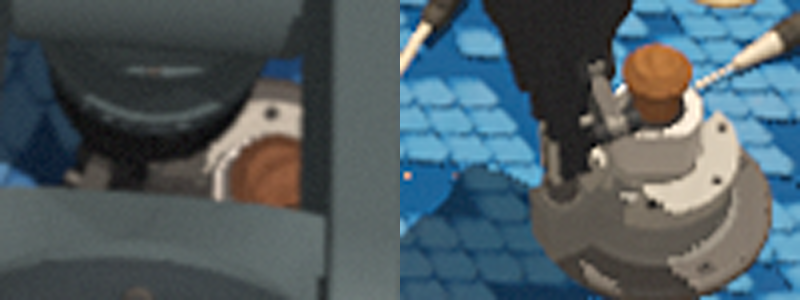

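The scene crop shows the shut fingertips right over the button cap at about (560,190), clear of the knob. I'll press gently.

>>> carry_out:
  plan: "0 0 0.05 0 0 0; 0 0 0.05 0 0 0; 0 0 0.04 0 0 0; 0 0 0.03 0 0 0; 0 0 0.03 0 0 0; 0 0 0.03 0 0 0; 0 0 0.03 0 0 0; 0 0 0.02 0 0 0"

```text
time_s: 3.53
eef_pos: [0.5923, 0.0735, 0.0592]
eef_rot: [0.0, 0.859, 0.511, 0.0]
wrist_force: [-1.4, -0.3, 3.2]
opening: -0.001
grasp_force: 1.9
```

>>> carry_out:
  plan: "0 0 0.01 0 0 0; 0 0 0.01 0 0 0; 0 0 0.01 0 0 0; 0 0 0.01 0 0 0; 0 0 0 0 0 0; 0 0 0 0 0 0; 0 0 0 0 0 0; 0 0 0 0 0 0"

```text
time_s: 4.2
eef_pos: [0.5923, 0.0735, 0.0573]
eef_rot: [0.0, 0.859, 0.511, 0.0]
wrist_force: [-0.4, -0.6, 2.5]
opening: 0.002
grasp_force: 1.5
```

>>> carry_out:
  plan: "0 0 0.01 0 0 0; 0 0 0.01 0 0 0; 0 0 0.01 0 0 0; 0 0 0.01 0 0 0; 0 0 0 0 0 0; 0 0 0 0 0 0; 0 0 0 0 0 0; 0 0 0 0 0 0"

```text
time_s: 4.87
eef_pos: [0.5923, 0.0736, 0.056]
eef_rot: [0.0, 0.859, 0.511, 0.0]
wrist_force: [-1.0, 0.6, 5.0]
opening: 0.005
grasp_force: 2.8
```

>>> carry_out:
  plan: "0 0 0.01 0 0 0; 0 0 0.01 0 0 0; 0 0 0 0 0 0; 0 0 0 0 0 0; 0 0 0 0 0 0; 0 0 0 0 0 0; 0 0 0 0 0 0; 0 0 0 0 0 0"

```text
time_s: 5.53
eef_pos: [0.5924, 0.0736, 0.0559]
eef_rot: [0.0, 0.859, 0.512, 0.0]
wrist_force: [-3.5, 0.4, 10.9]
opening: -0.002
grasp_force: 5.3
```

Force jumped at z = 0.056, so the button is home. Now I'll raise the arm.

>>> carry_out:
  plan: "0 0 -0.2 0 0 0; 0 0 -0.3 0 0 0; 0 0 -0.4 0 0 0; 0 0 -0.4 0 0 0; 0 0 -0.4 0 0 0; 0 0 -0.4 0 0 0; 0 0 -0.2 0 0 0; 0 0 -0.1 0 0 0"

```text
time_s: 6.2
eef_pos: [0.593, 0.0735, 0.1529]
eef_rot: [0.001, 0.859, 0.512, 0.001]
wrist_force: [0.2, 0.9, 0.1]
opening: -0.003
grasp_force: 0.0
```

```bash
python3 p.py .564 .0225 .155 -57 8
```

```text
-0.18 0 -0.01 0 0 0.62; -0.19 0 0 0 0 0.62; -0.18 0.02 -0.01 0 0 0.62; -0.18 0.03 -0.01 0 0 0.62; -0.18 0.05 0 0 0 0.62; -0.17 0.05 -0.01 0 0 0.62; -0.18 0.06 -0.01 0 0 0.62; -0.16 0.08 -0.01 0 0 0.62
pos [0.593  0.0735 0.1529] yaw -28.47 F [0.24 0.89 0.08] t 6.2
```

>>> carry_out:
  plan: "-0.18 0 -0.01 0 0 0.62; -0.19 0 0 0 0 0.62; -0.18 0.02 -0.01 0 0 0.62; -0.18 0.03 -0.01 0 0 0.62; -0.18 0.05 0 0 0 0.62; -0.17 0.05 -0.01 0 0 0.62; -0.18 0.06 -0.01 0 0 0.62; -0.16 0.08 -0.01 0 0 0.62"
  claw: -1

```text
time_s: 6.87
eef_pos: [0.5624, 0.0223, 0.1524]
eef_rot: [-0.0, 0.959, 0.283, -0.001]
wrist_force: [0.3, -0.8, 0.4]
opening: 0.999
grasp_force: 0.0
```

```bash
python3 - <<'E'
from h import *
s=snap('scene','s2.png')
f=lambda c,u,v:cv2.resize(c['pixels'][v:v+100,u:u+130,::-1],None,fx=6,fy=6,interpolation=cv2.INTER_CUBIC)
cv2.imwrite('pics/z2.png',f(s,265,160))
E
python3 p.py .564 .0225 .09 -57 16
```

```text
0 0 0.1 0 0 0; 0.01 0 0.1 0 0 0; 0 0 0.09 0 0 0; 0 0 0.1 0 0 0; 0.01 0 0.1 0 0 0; 0 0 0.1 0 0 0; 0.01 0 0.09 0 0 0; 0 0 0.1 0 0 0
0 0 0.1 0 0 0; 0.01 0 0.1 0 0 0; 0 0 0.09 0 0 0; 0 0 0.1 0 0 0; 0.01 0 0.1 0 0 0; 0 0 0.1 0 0 0; 0 0 0.09 0 0 0; 0.01 0 0.1 0 0 0
pos [0.5621 0.0213 0.1525] yaw -57.31 F [-0.51 -0.3   0.2 ] t 6.9167
```

View pics/z2.png

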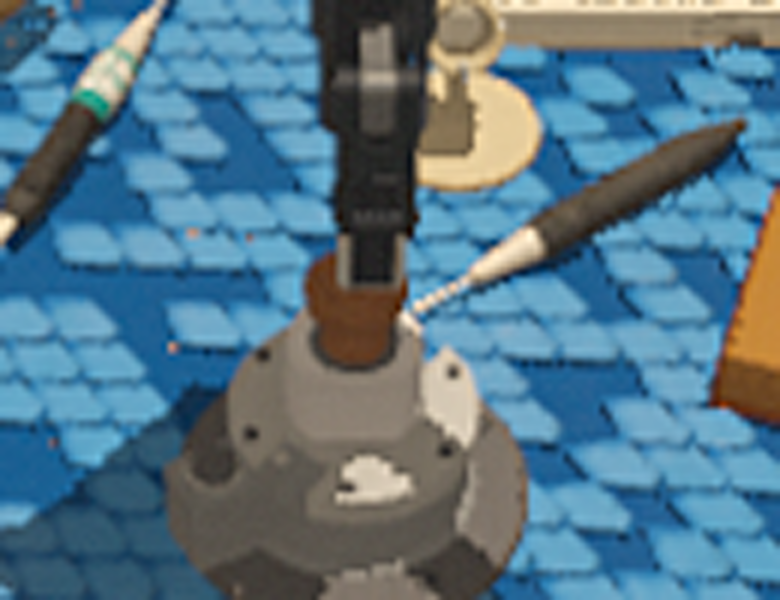

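The crop shows the finger squarely facing the flat: finger centre x≈373, collar and knob centre ≈356. The button is down at (213,460). I'll shift about 1 mm along +tool x and descend.

```bash
python3 p.py .565 .0231 .0585 -57 24
```

```text
0 0 0.1 0 0 0; 0.01 0 0.1 0 0 0; 0 0 0.09 0 0 0; 0 0 0.1 0 0 0; 0.01 0 0.1 0 0 0; 0 0 0.1 0 0 0; 0.01 0 0.1 0 0 0; 0 0 0.09 0 0 0
0 0 0.1 0 0 0; 0.01 0 0.1 0 0 0; 0 0 0.1 0 0 0; 0 0 0.09 0 0 0; 0.01 0 0.1 0 0 0; 0 0 0.1 0 0 0; 0.01 0 0.1 0 0 0; 0 0 0.1 0 0 0
0 0 0.09 0 0 0; 0.01 0 0.1 0 0 0; 0 0 0.1 0 0 0; 0 0 0.1 0 0 0; 0.01 0 0.1 0 0 0; 0 0 0.09 0 0 0; 0.01 0 0.1 0 0 0; 0 0 0.1 0 0 0
pos [0.5621 0.0213 0.1525] yaw -57.31 F [-0.51 -0.3   0.2 ] t 6.9167
```

>>> carry_out:
  plan: "0.02 0 0.15 0 0 0; 0.02 0 0.2 0 0 0; 0.02 0 0.2 0 0 0; 0.01 0 0.2 0 0 0; 0 0 0.2 0 0 0; 0 0 0.2 0 0 0; 0 0 0.1 0 0 0; 0 0 0.05 0 0 0"

```text
time_s: 7.58
eef_pos: [0.5651, 0.0242, 0.1]
eef_rot: [-0.0, 0.959, 0.285, -0.001]
wrist_force: [-0.4, -0.4, 1.0]
opening: 1.001
grasp_force: 0.0
```

>>> carry_out:
  plan: "0 0 0.2 0 0 0; 0 0 0.2 0 0 0; 0 0 0.2 0 0 0; 0 0 0.2 0 0 0; 0 0 0.15 0 0 0; 0 0 0.06 0 0 0; 0 0 0 0 0 0; 0 0 0 0 0 0"

```text
time_s: 8.25
eef_pos: [0.5658, 0.024, 0.0609]
eef_rot: [-0.0, 0.959, 0.285, -0.0]
wrist_force: [-0.3, -0.3, 0.2]
opening: 1.002
grasp_force: 0.0
```

```bash
python3 - <<'E'
from h import *
s=snap('scene','s3.png')
f=lambda c,u,v:cv2.resize(c['pixels'][v:v+100,u:u+130,::-1],None,fx=6,fy=6,interpolation=cv2.INTER_CUBIC)
cv2.imwrite('pics/z3.png',f(s,265,160))
E
python3 p.py .565 .0231 .0585 -57 8
```

```text
0 0 0.01 0 0 0; -0.01 0 0.01 0 0 0; 0 0 0 0 0 0; -0.01 0 0.01 0 0 0; 0 0 0.01 0 0 0; 0 0 0.01 0 0 0; -0.01 0 0.01 0 0 0; 0 0 0.01 0 0 0
pos [0.566  0.0239 0.0611] yaw -56.89 F [0.47 0.24 0.53] t 8.3
```

View pics/z3.png

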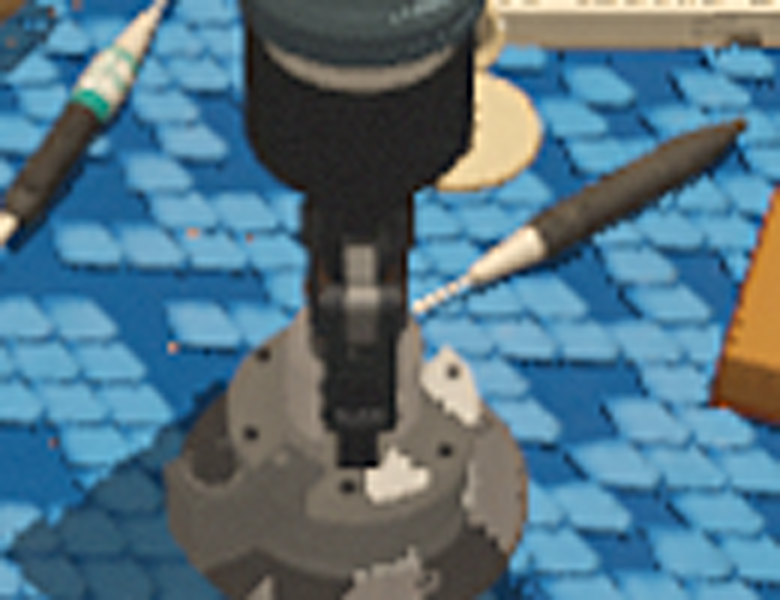

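The finger tip is centred at x≈358 and the collar at ≈355, so they are well centred. I'll lower 3.6 mm and close.

>>> carry_out:
  plan: "0 0 0.04 0 0 0; 0 0 0.04 0 0 0; 0 0 0.01 0 0 0; 0 0 0 0 0 0; 0 0 0 0 0 0; 0 0 0 0 0 0; 0 0 0 0 0 0; 0 0 0 0 0 0"

```text
time_s: 8.97
eef_pos: [0.5657, 0.024, 0.0573]
eef_rot: [0.0, 0.959, 0.285, 0.0]
wrist_force: [0.5, -0.2, -0.4]
opening: 0.998
grasp_force: 0.0
```

>>> carry_out:
  plan: "0 0 0 0 0 0; 0 0 0 0 0 0; 0 0 0 0 0 0; 0 0 0 0 0 0; 0 0 0 0 0 0; 0 0 0 0 0 0; 0 0 0 0 0 0; 0 0 0 0 0 0"
  claw: 1

```text
time_s: 9.63
eef_pos: [0.5658, 0.024, 0.0576]
eef_rot: [0.0, 0.959, 0.285, 0.0]
wrist_force: [-2.3, 0.4, 5.5]
opening: 0.458
grasp_force: 64.1
```

```bash
python3 p.py .566 .0239 .0575 -57 8|tail -1;  python3 -c "
from h import *
o=ctrl.get_obs();print(o['wrist_force'],o['torque'],o['opening'],o['grasp_force'])"
```

```text
pos [0.5658 0.024  0.0576] yaw -56.89 F [-2.32  0.41  5.54] t 9.6333
[-2.3240301   0.41478131  5.543668  ] [-0.0289355   0.39353923  0.08488248] 0.45821270563672545 64.08536497503519
```

>>> carry_out:
  plan: "0 0 -0.02 0 0 0; 0 0 0 0 0 0; 0 0 0 0 0 -0.2; 0 0 0 0 0 -0.3; 0 0 0 0 0 -0.3; 0 0 0 0 0 -0.3; 0 0 0 0 0 -0.2; 0 0 0 0 0 0"

```text
time_s: 10.3
eef_pos: [0.5655, 0.024, 0.0577]
eef_rot: [-0.0, 0.938, 0.347, -0.0]
wrist_force: [0.1, 0.4, -2.7]
opening: 0.463
grasp_force: 63.2
```

```bash
cat > f.py <<'E'
from h import *
o=ctrl.get_obs();w,x,y,z=o['eef_rot']
Y=np.array([2*(x*y-w*z),1-2*(x*x+z*z)])
print('p',o['eef_pos'].round(4),'F',o['wrist_force'].round(2),'T',o['torque'].round(3),'yaw',np.degrees(np.arctan2(Y[1],Y[0])).round(2),'open',round(o['opening'],3),'grip',round(o['grasp_force'],1),'t',o['time_s'])
E
python3 f.py
```

```text
p [0.5655 0.024  0.0577] F [ 0.05  0.44 -2.69] T [-0.012 -0.089  0.143] yaw -49.38 open 0.463 grip 63.2 t 10.3
```

>>> carry_out:
  plan: "0 0 0.01 0 0 -0.2; 0 0 0 0 0 -0.3; 0 0 0 0 0 -0.3; 0 0 0 0 0 -0.3; 0 0 0 0 0 -0.3; 0 0 0 0 0 -0.3; 0 0 0 0 0 -0.3; 0 0 0 0 0 -0.2"

```text
time_s: 10.97
eef_pos: [0.5656, 0.024, 0.0577]
eef_rot: [-0.0, 0.894, 0.448, -0.0]
wrist_force: [-0.6, -0.6, -0.1]
opening: 0.456
grasp_force: 63.6
```

```bash
python3 f.py
```

```text
p [0.5656 0.024  0.0577] F [-0.6  -0.63 -0.07] T [ 0.002  0.014 -0.176] yaw -36.74 open 0.456 grip 63.6 t 10.9667
```

>>> carry_out:
  plan: "0 0 0 0 0 -0.2; 0 0 0 0 0 -0.3; 0 0 0 0 0 -0.3; 0 0 0 0 0 -0.3; 0 0 0 0 0 -0.3; 0 0 0 0 0 -0.3; 0 0 0 0 0 -0.3; 0 0 0 0 0 -0.2"

```text
time_s: 11.63
eef_pos: [0.5657, 0.024, 0.0577]
eef_rot: [-0.0, 0.839, 0.544, -0.0]
wrist_force: [0.3, 0.4, -0.4]
opening: 0.458
grasp_force: 63.6
```

```bash
python3 f.py
```

```text
p [0.5657 0.024  0.0577] F [ 0.28  0.42 -0.39] T [ 0.005  0.113 -0.13 ] yaw -24.13 open 0.458 grip 63.6 t 11.6333
```

>>> carry_out:
  plan: "0 0 0 0 0 -0.2; 0 0 0 0 0 -0.2; 0 0 0 0 0 -0.2; 0 0 0 0 0 -0.2; 0 0 0 0 0 -0.2; 0 0 0 0 0 -0.2; 0 0 0 0 0 -0.2; 0 0 0 0 0 -0.2"

```text
time_s: 12.3
eef_pos: [0.5658, 0.024, 0.0577]
eef_rot: [0.0, 0.793, 0.609, 0.0]
wrist_force: [0.1, -0.0, 0.1]
opening: 0.455
grasp_force: 63.6
```

```bash
python3 f.py
```

```text
p [0.5658 0.024  0.0577] F [ 0.14 -0.03  0.1 ] T [ 0.005  0.074 -0.165] yaw -14.95 open 0.455 grip 63.6 t 12.3
```

>>> carry_out:
  plan: "0 0 0 0 0 -0.1; 0 0 0 0 0 -0.1; 0 0 0 0 0 -0.1; 0 0 0 0 0 -0.1; 0 0 0 0 0 -0.1; 0 0 0 0 0 -0.1; 0 0 0 0 0 -0.1; 0 0 0 0 0 -0.1"

```text
time_s: 12.97
eef_pos: [0.5658, 0.0239, 0.0577]
eef_rot: [0.0, 0.768, 0.64, 0.0]
wrist_force: [0.9, -0.4, 0.2]
opening: 0.455
grasp_force: 63.6
```

```bash
python3 f.py
```

```text
p [0.5658 0.0239 0.0577] F [ 0.94 -0.36  0.24] T [ 0.013  0.049 -0.148] yaw -10.43 open 0.455 grip 63.6 t 12.9667
```

>>> carry_out:
  plan: "0 0 0 0 0 -0.06; 0 0 0 0 0 -0.06; 0 0 0 0 0 -0.06; 0 0 0 0 0 -0.06; 0 0 0 0 0 -0.06; 0 0 0 0 0 -0.06; 0 0 0 0 0 -0.06; 0 0 0 0 0 -0.06"

```text
time_s: 13.63
eef_pos: [0.5658, 0.024, 0.0578]
eef_rot: [0.0, 0.753, 0.658, 0.0]
wrist_force: [0.7, -0.8, 1.7]
opening: 0.456
grasp_force: 63.7
```

```bash
python3 f.py
```

```text
p [0.5658 0.024  0.0578] F [ 0.73 -0.76  1.74] T [ 0.006  0.022 -0.159] yaw -7.7 open 0.456 grip 63.7 t 13.6333
```

>>> carry_out:
  plan: "0 0 0 0 0 -0.06; 0 0 0 0 0 -0.06; 0 0 0 0 0 -0.06; 0 0 0 0 0 -0.06; 0 0 0 0 0 -0.06; 0 0 0 0 0 -0.06; 0 0 0 0 0 -0.06; 0 0 0 0 0 -0.06"

```text
time_s: 14.3
eef_pos: [0.5659, 0.0239, 0.0579]
eef_rot: [0.0, 0.737, 0.676, 0.0]
wrist_force: [-0.1, 0.0, 3.6]
opening: 0.458
grasp_force: 64.0
```

```bash
python3 f.py
```

```text
p [0.5659 0.0239 0.0579] F [-0.1   0.    3.59] T [-0.075  0.027 -0.126] yaw -4.95 open 0.458 grip 64.0 t 14.3
```

>>> carry_out:
  plan: "0 0 0 0 0 -0.05; 0 0 0 0 0 -0.05; 0 0 0 0 0 -0.05; 0 0 0 0 0 -0.05; 0 0 0 0 0 -0.05; 0 0 0 0 0 0; 0 0 0 0 0 0; 0 0 0 0 0 0"

```text
time_s: 14.97
eef_pos: [0.5659, 0.0239, 0.0578]
eef_rot: [0.0, 0.729, 0.685, 0.0]
wrist_force: [0.1, -0.7, 3.8]
opening: 0.458
grasp_force: 64.1
```

```bash
python3 f.py
```

```text
p [0.5659 0.0239 0.0578] F [ 0.13 -0.73  3.84] T [-0.046 -0.1   -0.038] yaw -3.56 open 0.458 grip 64.1 t 14.9667
```

>>> carry_out:
  plan: "0 0 0 0 0 -0.05; 0 0 0 0 0 -0.05; 0 0 0 0 0 -0.05; 0 0 0 0 0 -0.05; 0 0 0 0 0 -0.05; 0 0 0 0 0 0; 0 0 0 0 0 0; 0 0 0 0 0 0"

```text
time_s: 15.63
eef_pos: [0.5658, 0.024, 0.0577]
eef_rot: [0.0, 0.72, 0.694, 0.0]
wrist_force: [1.3, -0.8, 5.1]
opening: 0.457
grasp_force: 64.2
```

```bash
python3 f.py
```

```text
p [0.5658 0.024  0.0577] F [ 1.34 -0.77  5.06] T [-0.051 -0.234 -0.056] yaw -2.12 open 0.457 grip 64.2 t 15.6333
```

>>> carry_out:
  plan: "0 0 0 0 0 -0.05; 0 0 0 0 0 -0.05; 0 0 0 0 0 -0.05; 0 0 0 0 0 -0.05; 0 0 0 0 0 0; 0 0 0 0 0 0; 0 0 0 0 0 0; 0 0 0 0 0 0"

```text
time_s: 16.3
eef_pos: [0.5655, 0.0239, 0.0577]
eef_rot: [-0.0, 0.713, 0.701, -0.0]
wrist_force: [0.3, 0.2, 6.3]
opening: 0.455
grasp_force: 64.5
```

```bash
python3 f.py
```

```text
p [0.5655 0.0239 0.0577] F [0.29 0.17 6.26] T [-0.127  0.059 -0.622] yaw -1.03 open 0.455 grip 64.5 t 16.3
```

The moment rose to -0.62 N m, so this is the stop, at about 56° of turn. I'll back off a hair and lift gently.

>>> carry_out:
  plan: "0 0 0 0 0 0.06; 0 0 0 0 0 0; 0 0 -0.02 0 0 0; 0 0 -0.02 0 0 0; 0 0 -0.02 0 0 0; 0 0 0 0 0 0; 0 0 0 0 0 0; 0 0 0 0 0 0"

```text
time_s: 16.97
eef_pos: [0.5654, 0.024, 0.0592]
eef_rot: [-0.0, 0.715, 0.699, -0.0]
wrist_force: [4.9, -0.6, -8.3]
opening: 0.455
grasp_force: 62.8
```

```bash
python3 f.py
```

```text
p [0.5654 0.024  0.0592] F [ 4.93 -0.57 -8.32] T [-0.224 -0.995 -0.288] yaw -1.32 open 0.455 grip 62.8 t 16.9667
```

>>> carry_out:
  plan: "0 0 0 0 0 0.06; 0 0 0 0 0 0.06; 0 0 0 0 0 0; 0 0 0 0 0 0; 0 0 0 0 0 0; 0 0 0 0 0 0; 0 0 0 0 0 0; 0 0 0 0 0 0"

```text
time_s: 17.63
eef_pos: [0.5653, 0.0241, 0.06]
eef_rot: [-0.0, 0.719, 0.695, -0.0]
wrist_force: [0.6, -0.2, -4.0]
opening: 0.455
grasp_force: 63.2
```

```bash
python3 f.py
```

```text
p [0.5653 0.0241 0.06  ] F [ 0.62 -0.21 -3.96] T [-0.049 -0.119 -0.047] yaw -2.0 open 0.455 grip 63.2 t 17.6333
```

>>> carry_out:
  plan: "0 0 -0.02 0 0 0; 0 0 -0.02 0 0 0; 0 0 -0.02 0 0 0; 0 0 -0.02 0 0 0; 0 0 0 0 0 0; 0 0 0 0 0 0; 0 0 0 0 0 0; 0 0 0 0 0 0"

```text
time_s: 18.3
eef_pos: [0.5656, 0.024, 0.0632]
eef_rot: [-0.0, 0.719, 0.695, -0.0]
wrist_force: [-0.0, -0.3, -3.7]
opening: 0.459
grasp_force: 63.3
```

```bash
python3 f.py
```

```text
p [0.5656 0.024  0.0632] F [-0.04 -0.31 -3.74] T [ 0.058 -0.04  -0.   ] yaw -2.01 open 0.459 grip 63.3 t 18.3
```

>>> carry_out:
  plan: "0 0 -0.05 0 0 0; 0 0 -0.1 0 0 0; 0 0 -0.15 0 0 0; 0 0 -0.2 0 0 0; 0 0 -0.2 0 0 0; 0 0 -0.2 0 0 0; 0 0 -0.2 0 0 0; 0 0 -0.1 0 0 0"

```text
time_s: 18.97
eef_pos: [0.5666, 0.0239, 0.1132]
eef_rot: [0.001, 0.719, 0.695, 0.001]
wrist_force: [0.3, 0.5, -3.9]
opening: 0.457
grasp_force: 63.3
```

```bash
python3 f.py;python3 p.py .5075 .3065 .11 -2 16
```

```text
p [0.5666 0.0239 0.1132] F [ 0.28  0.5  -3.92] T [-0.005 -0.     0.045] yaw -2.0 open 0.457 grip 63.3 t 18.9667
0.44 -0.11 0 0 0 0; 0.44 -0.11 0.01 0 0 0; 0.43 -0.1 0 0 0 0; 0.44 -0.11 0.01 0 0 0; 0.44 -0.11 0 0 0 0; 0.44 -0.11 0.01 0 0 0; 0.44 -0.1 0 0 0 0; 0.43 -0.11 0.01 0 0 0
0.44 -0.11 0 0 0 0; 0.44 -0.11 0.01 0 0 0; 0.44 -0.1 0 0 0 0; 0.44 -0.11 0.01 0 0 0; 0.44 -0.11 0 0 0 0; 0.43 -0.11 0 0 0 0; 0.44 -0.11 0.01 0 0 0; 0.44 -0.1 0 0 0 0
pos [0.5666 0.0239 0.1132] yaw -2.0 F [ 0.28  0.5  -3.92] t 18.9667
```

>>> carry_out:
  plan: "0.2 -0.05 0 0 0 0; 0.44 -0.11 0.01 0 0 0; 0.5 -0.12 0 0 0 0; 0.5 -0.12 0.01 0 0 0; 0.5 -0.12 0 0 0 0; 0.5 -0.12 0.01 0 0 0; 0.5 -0.12 0 0 0 0; 0.5 -0.12 0.01 0 0 0"

```text
time_s: 19.63
eef_pos: [0.5347, 0.1722, 0.1094]
eef_rot: [-0.0, 0.719, 0.695, -0.0]
wrist_force: [0.7, -0.3, -3.8]
opening: 0.455
grasp_force: 63.3
```

>>> carry_out:
  plan: "0.5 -0.12 0 0 0 0; 0.5 -0.12 0.01 0 0 0; 0.5 -0.12 0 0 0 0; 0.5 -0.12 0.01 0 0 0; 0.5 -0.12 0 0 0 0; 0.43 -0.11 0 0 0 0; 0.3 -0.08 0 0 0 0; 0.1 -0.03 0 0 0 0"

```text
time_s: 20.3
eef_pos: [0.5063, 0.3069, 0.1085]
eef_rot: [-0.0, 0.719, 0.695, -0.0]
wrist_force: [-0.2, -0.3, -3.8]
opening: 0.458
grasp_force: 63.3
```

```bash
python3 f.py;python3 p.py .5075 .3065 .075 -2 8
```

```text
p [0.5063 0.3069 0.1085] F [-0.18 -0.31 -3.84] T [ 0.033  0.007 -0.001] yaw -1.89 open 0.458 grip 63.3 t 20.3
0 0 0.1 0 0 0; 0 0.01 0.11 0 0 0; 0 0 0.1 0 0 0; 0 0.01 0.11 0 0 0; -0.01 0 0.1 0 0 0; 0 0 0.11 0 0 0; 0 0.01 0.1 0 0 0; 0 0 0.11 0 0 0
pos [0.5063 0.3069 0.1085] yaw -1.89 F [-0.18 -0.31 -3.84] t 20.3
```

>>> carry_out:
  plan: "0 0 0.1 0 0 0; 0 0.01 0.15 0 0 0; 0 0.01 0.2 0 0 0; 0 0.01 0.2 0 0 0; 0 0 0.2 0 0 0; 0 0 0.15 0 0 0; 0 0 0.06 0 0 0; 0 0 0 0 0 0"

```text
time_s: 20.97
eef_pos: [0.5081, 0.3044, 0.0653]
eef_rot: [-0.0, 0.72, 0.694, -0.001]
wrist_force: [-0.7, -0.3, -3.5]
opening: 0.459
grasp_force: 63.3
```

```bash
python3 f.py
python3 - <<'E'
from h import *
s=snap('scene','s4.png');t=snap('top','t4.png')
f=lambda c,u,v:cv2.resize(c['pixels'][v:v+75,u:u+65,::-1],None,fx=6,fy=6,interpolation=cv2.INTER_CUBIC)
cv2.imwrite('pics/z4.png',np.hstack([f(s,237,305),f(t,145,240)]))
E
```

```text
p [0.5081 0.3044 0.0653] F [-0.69 -0.32 -3.5 ] T [-0.035  0.028  0.   ] yaw -2.03 open 0.459 grip 63.3 t 20.9667
```

View pics/z4.png

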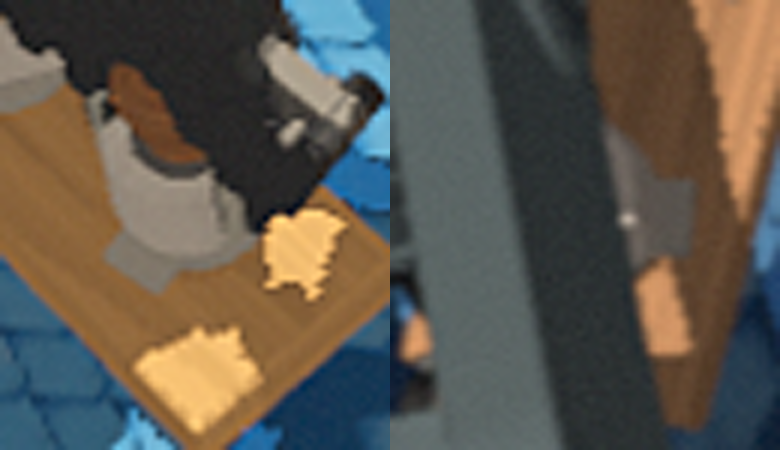

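The left half (scene) shows the arbor upright over the bore, with the near lug's outer edge at about (259,350.6) full-frame. The right half (top) shows the other lug's end at about (195.3,276.2). From these lug ends I'll work out the arbor centre relative to the bore.

```bash
python3 - <<'E'
from h import *
import pickle
T=pickle.load(open('top0.pkl','rb'));S=pickle.load(open('scene0.pkl','rb'))
d=.032*np.array([np.cos(np.radians(88)),np.sin(np.radians(88))])
for z in(.050,.055):
    print(z,'scene ctr',onz(S,259.1,350.6,z)[:2]-d,'top ctr',onz(T,195.3,276.2,z)[:2]+d)
print('bore S',onz(S,269.8,345.6,.028)[:2],'T',onz(T,178.4,278,.028)[:2])
E
python3 f.py
```

```text
0.05 scene ctr [0.50754192 0.30248751] top ctr [0.50751819 0.303405  ]
0.055 scene ctr [0.50568026 0.30415595] top ctr [0.50689158 0.30249923]
bore S [0.50613151 0.30830838] T [0.50600734 0.30367247]
p [0.5089 0.3049 0.0665] F [-0.9   0.35 -3.36] T [ 0.081 -0.02  -0.027] yaw -2.01 open 0.458 grip 63.3 t 21.0667
```

>>> carry_out:
  plan: "0.03 -0.01 0 0 0 0; 0.03 -0.01 0 0 0 0; 0 0 0.03 0 0 0; 0 0 0.03 0 0 0; 0 0 0.03 0 0 0; 0 0 0 0 0 0; 0 0 0 0 0 0; 0 0 0 0 0 0"

```text
time_s: 21.73
eef_pos: [0.508, 0.3073, 0.0628]
eef_rot: [-0.0, 0.719, 0.695, -0.0]
wrist_force: [-0.1, 0.7, -3.2]
opening: 0.46
grasp_force: 63.3
```

```bash
python3 f.py
```

```text
p [0.508  0.3073 0.0628] F [-0.15  0.66 -3.2 ] T [-0.008 -0.048  0.014] yaw -2.01 open 0.46 grip 63.3 t 21.7333
```

Now descend slowly toward the mouth (contact is expected at tool height about 0.057).

>>> carry_out:
  plan: "0 0 0.03 0 0 0; 0 0 0.03 0 0 0; 0 0 0.03 0 0 0; 0 0 0.03 0 0 0; 0 0 0.03 0 0 0; 0 0 0.03 0 0 0; 0 0 0 0 0 0; 0 0 0 0 0 0"

```text
time_s: 22.4
eef_pos: [0.5079, 0.3074, 0.0556]
eef_rot: [-0.0, 0.719, 0.695, -0.0]
wrist_force: [0.3, -0.3, -2.3]
opening: 0.455
grasp_force: 63.3
```

```bash
python3 f.py
```

```text
p [0.5079 0.3074 0.0556] F [ 0.31 -0.26 -2.29] T [-0.031 -0.029  0.001] yaw -2.0 open 0.455 grip 63.3 t 22.4
```

>>> carry_out:
  plan: "0 0 0.02 0 0 0; 0 0 0.02 0 0 0; 0 0 0.02 0 0 0; 0 0 0.02 0 0 0; 0 0 0.02 0 0 0; 0 0 0 0 0 0; 0 0 0 0 0 0; 0 0 0 0 0 0"

```text
time_s: 23.07
eef_pos: [0.508, 0.3074, 0.0517]
eef_rot: [0.0, 0.719, 0.695, 0.0]
wrist_force: [0.3, 0.5, -3.5]
opening: 0.458
grasp_force: 63.3
```

```bash
python3 f.py
```

```text
p [0.508  0.3074 0.0517] F [ 0.34  0.5  -3.49] T [-0.035  0.072  0.026] yaw -2.01 open 0.458 grip 63.3 t 23.0667
```

No contact, so it is going straight in. The arbor should be home at about 0.0432.

>>> carry_out:
  plan: "0 0 0.03 0 0 0; 0 0 0.03 0 0 0; 0 0 0.03 0 0 0; 0 0 0.03 0 0 0; 0 0 0.03 0 0 0; 0 0 0.02 0 0 0; 0 0 0 0 0 0; 0 0 0 0 0 0"

```text
time_s: 23.73
eef_pos: [0.5079, 0.3073, 0.0448]
eef_rot: [-0.0, 0.719, 0.695, -0.0]
wrist_force: [-0.8, 0.1, -3.8]
opening: 0.457
grasp_force: 63.3
```

```bash
python3 f.py
```

```text
p [0.5079 0.3073 0.0448] F [-0.81  0.13 -3.78] T [-0.016 -0.005  0.002] yaw -2.01 open 0.457 grip 63.3 t 23.7333
```

>>> carry_out:
  plan: "0 0 0.01 0 0 0; 0 0 0.01 0 0 0; 0 0 0.01 0 0 0; 0 0 0.01 0 0 0; 0 0 0.01 0 0 0; 0 0 0 0 0 0; 0 0 0 0 0 0; 0 0 0 0 0 0"

```text
time_s: 24.4
eef_pos: [0.508, 0.3074, 0.0429]
eef_rot: [0.0, 0.719, 0.695, 0.0]
wrist_force: [-1.1, -1.1, -3.0]
opening: 0.458
grasp_force: 63.3
```

```bash
python3 f.py
```

```text
p [0.508  0.3074 0.0429] F [-1.05 -1.06 -3.01] T [-0.026 -0.02  -0.028] yaw -2.01 open 0.458 grip 63.3 t 24.4
```

>>> carry_out:
  plan: "0 0 0.01 0 0 0; 0 0 0.01 0 0 0; 0 0 0.01 0 0 0; 0 0 0 0 0 0; 0 0 0 0 0 0; 0 0 0 0 0 0; 0 0 0 0 0 0; 0 0 0 0 0 0"

```text
time_s: 25.07
eef_pos: [0.508, 0.3074, 0.0429]
eef_rot: [0.0, 0.719, 0.695, -0.0]
wrist_force: [-4.6, -1.1, 8.3]
opening: 0.457
grasp_force: 64.7
```

```bash
python3 f.py
```

```text
p [0.508  0.3074 0.0429] F [-4.55 -1.1   8.31] T [-0.347  0.886 -0.01 ] yaw -2.0 open 0.457 grip 64.7 t 25.0667
```

The flange is seated (0.0429 with 8 N). I'll relieve the load and let go.

>>> carry_out:
  plan: "0 0 -0.02 0 0 0; 0 0 0 0 0 0; 0 0 0 0 0 0; 0 0 0 0 0 0; 0 0 0 0 0 0; 0 0 0 0 0 0; 0 0 0 0 0 0; 0 0 0 0 0 0"

```text
time_s: 25.73
eef_pos: [0.5083, 0.3075, 0.0429]
eef_rot: [0.0, 0.719, 0.695, 0.0]
wrist_force: [-2.7, -1.3, 5.8]
opening: 0.456
grasp_force: 64.3
```

>>> carry_out:
  plan: "0 0 0 0 0 0; 0 0 0 0 0 0; 0 0 0 0 0 0; 0 0 0 0 0 0; 0 0 0 0 0 0; 0 0 0 0 0 0; 0 0 0 0 0 0; 0 0 0 0 0 0"
  claw: -0.5

```text
time_s: 26.4
eef_pos: [0.508, 0.3074, 0.0425]
eef_rot: [-0.0, 0.719, 0.695, -0.0]
wrist_force: [0.2, -0.5, 0.2]
opening: 0.749
grasp_force: 0.0
```

>>> carry_out:
  plan: "0 0 -0.1 0 0 0; 0 0 -0.2 0 0 0; 0 0 -0.3 0 0 0; 0 0 -0.4 0 0 0; 0 0 -0.5 0 0 0; 0 0 -0.5 0 0 0; 0 0 -0.5 0 0 0; 0 0 -0.5 0 0 0"

```text
time_s: 27.07
eef_pos: [0.5083, 0.3075, 0.1651]
eef_rot: [0.0, 0.719, 0.695, 0.001]
wrist_force: [0.6, -0.1, 0.5]
opening: 0.753
grasp_force: 0.0
```

>>> carry_out:
  plan: "-0.2 0 -0.2 0 0 0; -0.5 0 0 0 0 0; -0.5 0 0 0 0 0; -0.5 0 0 0 0 0; -0.5 0 0 0 0 0; -0.5 0 0 0 0 0; -0.3 0 0 0 0 0; -0.1 0 0 0 0 0"

```text
time_s: 27.73
eef_pos: [0.5036, 0.1816, 0.1708]
eef_rot: [0.0, 0.72, 0.694, -0.0]
wrist_force: [1.0, 0.4, -0.1]
opening: 0.753
grasp_force: 0.0
```

```bash
python3 f.py
python3 - <<'E'
from h import *
s=snap('scene','s5.png');t=snap('top','t5.png')
f=lambda c,u,v:cv2.resize(c['pixels'][v:v+150,u:u+130,::-1],None,fx=3,fy=3,interpolation=cv2.INTER_CUBIC)
cv2.imwrite('pics/z5.png',np.hstack([f(s,205,240),f(t,130,180)]))
E
```

```text
p [0.5036 0.1816 0.1708] F [ 1.02  0.38 -0.06] T [-0.05   0.039 -0.037] yaw -2.12 open 0.753 grip 0.0 t 27.7333
```

View pics/z5.png

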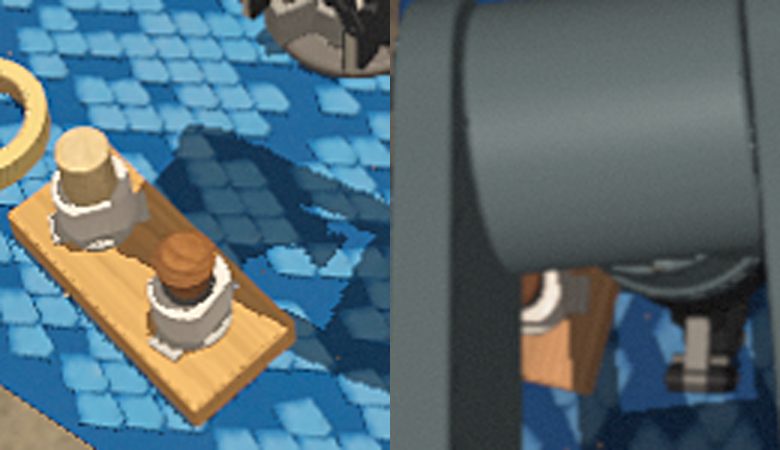

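The picture shows the arbor standing upright in the rack at about (190,300) in the left crop. Its flange lies flat on the wood like the spare's at (95,200), and the gripper is clear. I'm handing in.

```bash
python3 -c "
from bench import ctrl
print(ctrl.hand_in())"
```

```text
the job is handed in; nothing more can be done
None
```

The job is handed in: the button is pressed home, the arbor was turned about 56° to its stop, lifted off, parked upright with its flange on the rack and let go; the hand-in call gave no verdict.

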